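# Release the booklet press: pawl up, wind back to the stop, pawl down

### The arm

A 6-joint arm with a two-finger parallel gripper is mounted at the origin on the work surface. World frame = base frame: x ahead of the robot, y to its left, z up, the work surface at z = 0. Lengths are in m, angles in rad, forces in N, time in s.
With the tool pointing down it reaches from about 0.35 to 0.975 m from the base axis. Payload 4.9 kg.
Tool frame: the origin (TCP) lies at the very end of the fingers, on their centre line; the grasp point (between the pads) lies behind it (manip.grip_depth is the z of the grasp point in the tool frame, in m); z points along the fingers, y is the direction in which the jaws open and shut (so a half turn about z gives the same grasp; the last joint's range is limited). The gripper opens to 85 mm and grips with 20 to 120 N. Pads are 22 mm wide; open, the fingers measure 114 mm over their backs; the gripper's body (76 mm by 85 mm) begins 54 mm behind the grasp point. The pads swing forward as they close: fully open they stand 13 mm farther back than shut.
Start: joints at [-1.307, 0.053, 1.613, -0, 1.476, -0.119], TCP at [0.233, -0.58, 0.231] pointing down, gripper open.
Joint ranges: [-3.01, 3.01], [-1.01, 2.22], [0.06, 2.58], [-1.02, 4.17], [0.09, 2.62], [-3.14, 3.14]. Speed limits (rad/s): [2.57, 2.57, 3.14, 3.14, 3.14, 3.14].

### API

Orientations are given as a unit quaternion [w, x, y, z].
In Python, from plant import state, optics, manip, silhouettes, place_of gives the robot as it stands. The module is installed in compiled form; this text tells all that it offers.
- The arm moves only by the tool jog_arm, never from a script. Its argument "increments" is a list of rows, each an object with "slide": the shift along the tool's x, y, z in mm, a list of three; "rotation": the turn, a rotation vector about the tool's x, y, z in degrees, a list of three. A call has 1 to 20 rows; each row shifts and turns the commanded pose from where the row before left it, along the tool's axes as they then stand; what a row does not reach is not made up. A row lasts 1/12 s, in which the tool goes at most 41.7 mm and 7.16 degrees, less where a joint would pass 70% of its speed; a pose out of reach is approached as far as the arm can. A call with a gripper value outside its range is refused whole. "fingers" is the opening, from 0 (shut) to 1 (fully open), set as the call begins (left out, the last holds). The fingers move at their own pace and stop on an object; the grip force is fixed at half the most. Time passes only in rows, so rows that do not move let the fingers close. It gives the time, the measured TCP pose, the force and the opening at its end, in the units of the state.
- state(): the state, without advancing time (a new reading comes with each control period).
- optics.grab_frame(name): name is "scene" or "top"; returns a dict with "frame" (400x640x3 uint8, blue, green, red), "camera_matrix" (3x3 intrinsics, pixels), "R" (3x3) and "t" (3): a world point X has camera coordinates R X + t. Camera axes: x right, y down, z forward; pixel columns grow to the right and rows downward; lengths in m; the calibration is good to about 2 mm. A picture is of the moment at which its call begins. There is no depth.
- manip.job_done(): hands the job in, once; it reports no verdict.
Trained networks look in the newest picture that a camera, given by its name, has taken for a name from the list of things; names that differ only in an ending like _2 or _b are one class to them, and where a whole thing is asked for, a point or a joint stands for the part that bears it (a point fixed in the world has none). Each returns a list of dicts, best first, with "score" (0 to 1); they miss things now and then, are a little off and sometimes report something else, mostly with a low value. They report only what shows in the picture. A call takes as long as a camera call.
- silhouettes(thing, camera): "mask" (400x640 bool, what is visible of it) and "bbox" ([left, top, right, bottom] in pixels, round what is visible of it).
- place_of(thing, camera): "uv" ([column, row] in pixels: a listed point, or the origin of a listed thing).
The state is a dict: "time": time; "joint_pos": joint angles; "joint_vel": joint speeds; "joint_efforts": joint torques, N m; "tool_pos": TCP position; "tool_rot": TCP orientation; "contact_force": force on the tool from outside, world axes, zero at the start; "ft_torque": the same for the moment, N m; "gripper_width": opening from 0.0 (shut) to 1.0 (fully open).
Only numpy, scipy, OpenCV 4.12 (cv2) and the standard library are available. Lean on these libraries where they do the work, as an engineer would, in place of code of your own. Each camera call takes 0.05 s, during which the arm holds its last target.

### The job

Release the booklet press on the teacher's desk: lift the holding pawl off the ratchet wheel and swing it right over so that it stays open, then turn the wheel backwards (clockwise from above) by its crank knob until the lug on its rim presses the sprung rubber stop in by more than half of its travel but not to the end, and swing the pawl back to rest on the teeth. Never force the wheel against the pawl, and leave the other things on the desk where they are.

Things in the scene. Friction and masses are not known exactly. Their poses are not given: they have to be found in the camera images.
- press: Grey hand press fixed to the desk: 180 x 225 mm base, five booklets under a steel platen, bridge plate (top at 104 mm), flat ratchet wheel above it. Origin on the desk (height 0) under the wheel's vertical axis; z up, x towards the pawl, y towards the sprung stop.
- wheel (a joint): Turn of the ratchet wheel in rad, growing anticlockwise seen from above (winding up, as the pawl allows); backwards is clockwise. Starts at 1.9 to 2.8; the lug meets the stop between +0.45 and -0.45, different each time, not measured. A stiff bearing (2 to 3 N at the knob) keeps it where it is left. Knob: 52 mm from the axis, at angle 1.047 + this value from the press's x axis.
- crank_grip (a point): Middle of the upright black crank knob on the wheel (cylinder 20 mm diameter, 40 mm tall, from 134 to 174 mm above the desk), 155 mm above the desk. The knob spins freely on its pin, so it can be held from above without turning the hand while the wheel turns.
- pawl (a joint): Angle of the pawl in rad about its level pivot: about 0 to 0.16 when its nose lies down on the teeth (0 at the bottom of a gap, 0.16 on a tooth's crest), growing as it is lifted; past about 1.5 it falls over and rests open at its limit of 1.95 by its own weight. Below that it falls back on to the wheel.
- pawl_bar (a point): Middle of the free part (38 mm) of the pawl's lifting bar: level steel bar, 9 mm diameter, sticking out from the pawl's end along the press's x axis, away from the wheel. About 138 mm above the desk with the pawl down. Can be pinched from above, fingers closing along the press's y axis; it turns between the fingers as the pawl swings.
- pawl_pivot (a point): Pawl's pivot, fixed on the press at (64.5, -60, 128) mm in its frame, its axis along the press's x. With the pawl at angle q the middle of the bar is, in the press's frame, at x = 92, y = -60 + 58.8 cos(q + 0.162), z = 128 + 58.8 sin(q + 0.162) mm: lifting carries it up and over towards the press's -y side. The pawl weighs 120 g.
- pawl_nose: Wedge-shaped nose of the pawl, 12 mm wide, that drops between the teeth and stops the wheel turning backwards. Origin and axes: at the pawl's pivot, turning with the pawl. Nose against teeth must stay under 25 N.
- tooth_ring: The ratchet wheel's ring of 16 upward saw teeth, 9 mm high, 57 to 72 mm from the axis, crests 129 mm above the desk, on a disc of 144 mm diameter. Origin on the wheel's axis 110 mm above the desk, turning with the wheel.
- lug: Steel lug standing out from the wheel's rim, 8 mm wide, reaching 92 mm from the axis, 110 to 120 mm above the desk. Its origin is on the wheel's axis, turning with the wheel; the lug itself lies along its +y axis.
- stop_bracket: Grey block on the bridge plate holding a brass screw tipped with a 14 mm black rubber buffer, 77 mm from the wheel's axis, which the lug runs into; the screw's reach varies by 32 mm either way, not measured. Buffer spring 1.5 N/mm, 6 mm travel: aim for 4.5 mm (7 N; at the knob 10 N plus bearing); under 3 mm is too little, 9 N bottoms it. Origin on the wheel's axis, 104 mm up, axes as the press.
- stapler: Loose stapler, 135 mm long, 45 mm high, standing beside the press: leave it alone.
- chalk_box: Loose open cardboard box with two chalks, 60 x 100 x 35 mm, beside the press: leave it alone.
- glue_bottle: Loose white glue bottle, 42 mm diameter, 105 mm tall, beyond the press: leave it alone.
- board_eraser: Loose wooden board eraser, 50 x 130 x 34 mm: leave it alone.
- mug: Loose white mug, 80 mm diameter, 92 mm tall: leave it alone.
- pen_pot: Loose grey pen pot with pens, 72 mm diameter, 165 mm tall with the pens: leave it alone.
- hole_punch: Loose two-hole paper punch, 90 x 110 mm, 70 mm high: leave it alone.

How it is judged:
On the way, in this order (a step that is already met when the one before it is completed fails the run):
1. the pawl is lifted clear and swung over past its balance point (above 1.6 rad) (value of joint pawl above 1.6 rad), for 0.2 s.
2. the wheel is wound back until its lug presses the sprung stop with at least 4.5 N (contact force between stop_bracket and lug above 4.5 N and value of joint wheel below 0.5 rad), for 0.2 s.
At the end, for the whole second after the job is handed in: The wheel is left wound back at its stop (its angle below 0.5 rad) and at rest, and the pawl is down on the teeth again (below 0.2 rad) and at rest (value of joint pawl below 0.2 rad and value of joint wheel below 0.5 rad and velocity of joint each of wheel, pawl below 0.05 rad/s and velocity of joint pawl above -0.05 rad/s); the robot touches nothing.
It fails at once if the sprung stop is squashed with more than 9 N (contact force between stop_bracket and lug above 9 N).
It fails at once if the wheel and the pawl's nose are forced against each other with more than 25 N (contact force between pawl_nose and tooth_ring above 25 N).
It fails at once if a bystander is pushed more than 20 mm (distance of any of stapler, chalk_box, glue_bottle, board_eraser, mug, pen_pot, hole_punch from where it was at the start of the episode above 0.02 m).
It also fails if it takes over 72 s, if anything falls off the work surface, if the arm or the gripper's body presses on something with over 40 N, if the wrist force passes 120 N, or if a joint passes its speed limit or range.

## Working session

There is one attempt and no reset: what is moved stays moved. The work goes in short steps, Python scripts to look and compute and a tool call to move; the robot and the scene stay as the last step left them, time stands still between calls to the robot, and variables do not carry over. Pictures are saved under pics/ and viewed, and the job is handed in when it is done.

Besides the shell and the picture viewer there is one more tool, called after "Emit:" as name([rows], argument=value, ...), one row to a line, values as JSON. jog_arm: Moves the arm, as the interface text tells. Its arguments: {"type":"object","properties":{"increments":{"type":"array","items":{"type":"object","properties":{"slide":{"type":"array","items":{"type":"number"}},"rotation":{"type":"array","items":{"type":"number"}}}}},"fingers":{"type":"number"}},"required":["increments"]}

```bash
mkdir -p pics
cat > h.py <<'E'
import numpy as np,cv2
from plant import state,optics,manip,silhouettes,place_of
def ray(f,uv):
    d=np.linalg.inv(f['camera_matrix'])@np.array([uv[0],uv[1],1.]); R=np.array(f['R']);t=np.array(f['t'])
    return -R.T@t, R.T@d
def atz(f,uv,z):
    o,d=ray(f,uv); return o+d*(z-o[2])/d[2]
def proj(f,X):
    c=np.array(f['R'])@np.array(X)+np.array(f['t']); p=f['camera_matrix']@c; return p[:2]/p[2]
E
python3 - <<'E'
from h import *
s=state(); print(s, manip.grip_depth)
for c in ['scene','top']:
    f=optics.grab_frame(c); cv2.imwrite(f'pics/{c}0.png',f['frame'])
    print(c,-np.array(f['R']).T@f['t'])
    for n in ['press','crank_grip','pawl_bar','pawl_pivot','tooth_ring','lug','stop_bracket','pawl_nose']:
        print(n,[(np.round(r['uv'],1).tolist(),round(r['score'],2)) for r in place_of(n,c)[:3]])
E
```

```text
{'time': 0.0, 'joint_pos': array([-1.30699661e+00,  5.33636031e-02,  1.61433921e+00,  1.27447541e-05,
        1.47600738e+00, -1.19029531e-01]), 'joint_vel': array([ 4.60798898e-05,  7.25205611e-04, -1.69064114e-03, -9.18239543e-05,
        1.00216771e-03, -1.20627258e-04]), 'joint_efforts': array([ 1.85369213e-04, -3.93680656e+01, -3.70178175e+01, -1.21476642e-04,
        6.87512904e-03, -7.11038098e-06]), 'tool_pos': array([ 0.23328391, -0.57913625,  0.23003185]), 'tool_rot': array([-1.05645301e-03,  9.81735654e-01,  1.90247165e-01, -7.02455054e-05]), 'contact_force': array([-0.44580089, -0.229368  , -0.14273556]), 'ft_torque': array([ 0.01738962, -0.04082059, -0.00345335]), 'gripper_width': 1.0021993385861085} -0.0187
scene [ 1.25222455 -0.26749602  0.88256889]
press [([186.5, 245.2], 0.74), ([334.8, 199.2], 0.57)]
crank_grip [([327.0, 152.8], 0.57)]
pawl_bar [([336.7, 191.7], 0.5)]
pawl_pivot [([315.1, 184.6], 0.88), ([295.5, 237.9], 0.27)]
tooth_ring [([334.5, 177.2], 0.62)]
lug []
stop_bracket []
pawl_nose []
top [ 0.44908111 -0.08708074  1.29386401]
press [([303.5, 235.7], 0.59)]
crank_grip [([306.3, 235.3], 0.48), ([303.9, 254.9], 0.38)]
pawl_bar [([311.9, 194.4], 0.5)]
pawl_pivot [([330.9, 212.6], 0.82)]
tooth_ring []
lug []
stop_bracket []
pawl_nose []
```

View pics/scene0.png

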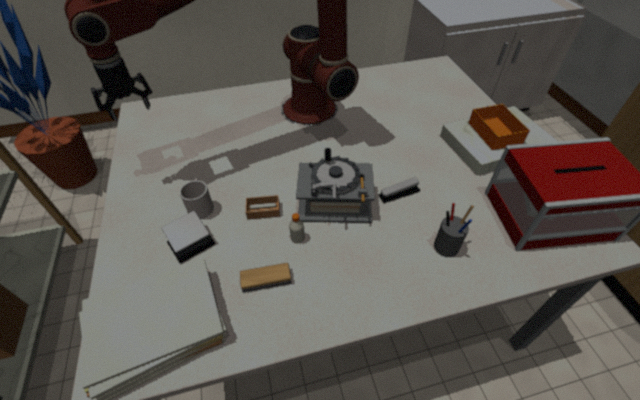

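View pics/top0.png

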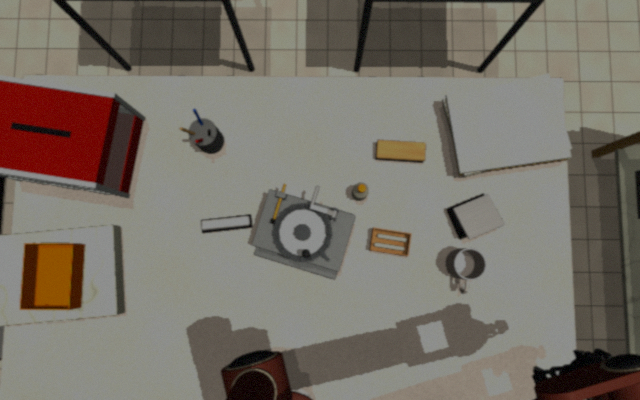

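Run:
```python
import cv2
a=cv2.imread('pics/top0.png')[150:290,230:410]; cv2.imwrite('pics/topc.png',cv2.resize(a,None,fx=4.2,fy=4.2,interpolation=cv2.INTER_CUBIC))
a=cv2.imread('pics/scene0.png')[120:270,240:430]; cv2.imwrite('pics/scc.png',cv2.resize(a,None,fx=4,fy=4,interpolation=cv2.INTER_CUBIC))
```

```text
(no output)
```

View pics/topc.png

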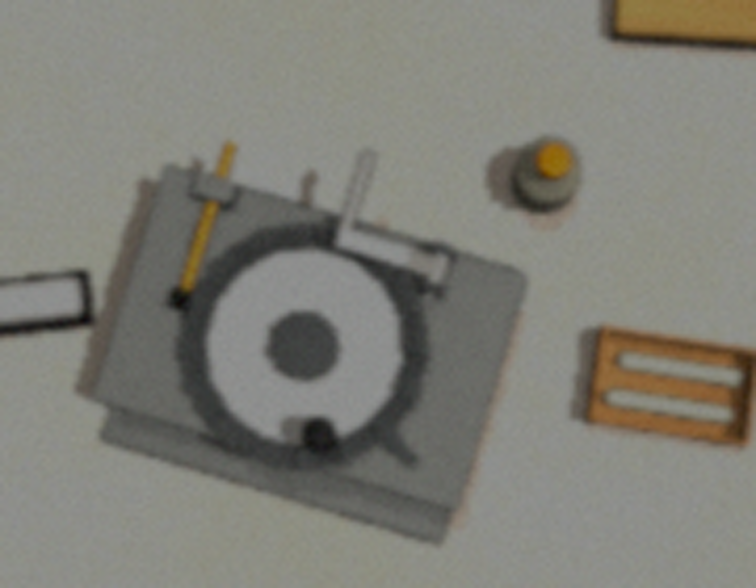

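View pics/scc.png

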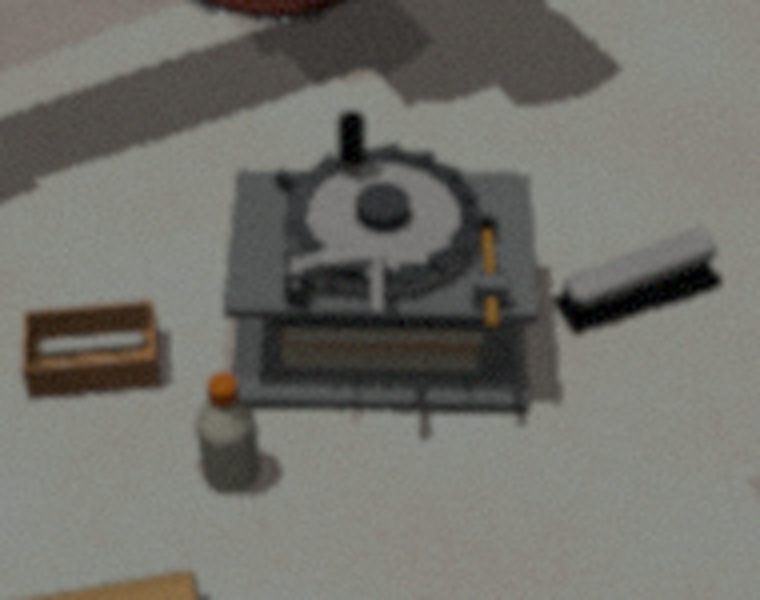

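The top view shows the press with its x axis pointing up and slightly right in the picture. The hub is at (302,232), the knob top at (306,253), the bar at about (315,195) and the buffer at about (273,221). I'll fit the pose next.

```bash
cat > fit.py <<'E'
from h import *
from scipy.optimize import least_squares
def P(p,loc):
    c,s=np.cos(p[2]),np.sin(p[2]); return np.array([p[0]+c*loc[0]-s*loc[1],p[1]+s*loc[0]+c*loc[1],loc[2]])
def knob(w,z,r=.052): a=1.047+w; return [r*np.cos(a),r*np.sin(a),z]
def bar(q,x=.092): return [x,-.06+.0588*np.cos(q+.162),.128+.0588*np.sin(q+.162)]
E
python3 - <<'E'
from fit import *
F={c:optics.grab_frame(c) for c in ['scene','top']}
import pickle; pickle.dump(F,open('F.pkl','wb'))
print(F['top']['camera_matrix'])
obs=[('scene','grip',(327,152.8),2),('scene','bar',(336.7,191.7),2),('scene','piv',(315.1,184.6),2),('scene','ring',(334.5,177.2),2),
('top','bar',(311.9,194.4),2),('top','piv',(330.9,212.6),2),('top','grip',(303.9,254.9),2),
('top','ktop',(305.7,252.9),1),('top','barm',(315,195),1),('top','barend',(317.4,186.2),1),('scene','ktop',(327.5,149.3),1),('scene','barend',(334.2,196.5),1),('top','hub',(302.1,232.1),1),('scene','hub',(335.8,170.5),1)]
def loc(n,w,q,hz):
    return {'grip':knob(w,.155),'ktop':knob(w,.174),'bar':bar(q),'barm':bar(q),'barend':bar(q,.111),'piv':[.0645,-.06,.128],'ring':[0,0,.11],'hub':[0,0,hz]}[n]
def res(p):
    return np.concatenate([(proj(F[c],P(p,loc(n,p[3],.08,p[4])))-uv)/s for c,n,uv,s in obs])
r=least_squares(res,[.45,-.05,-.26,2.3,.13],loss='soft_l1'); print(r.x,r.cost); np.save('pose.npy',r.x)
for o,e in zip(obs,(r.fun.reshape(-1,2))): print(o,np.round(e*o[3],1))
for c in F:
  im=F[c]['frame'].copy(); im=cv2.resize(im,None,fx=5,fy=5,interpolation=cv2.INTER_CUBIC); p=r.x
  def d(l,col):
    uv=(proj(F[c],P(p,l))+.5)*5; cv2.circle(im,tuple(int(v) for v in uv),3,col,-1)
  for x in (.073,.111,.092): d(bar(.08,x),(0,0,255))
  d(knob(p[3],.174),(0,255,0)); d(knob(p[3],.134),(0,255,0)); d([.0645,-.06,.128],(255,0,255))
  for a in np.arange(0,6.28,.1): d([.072*np.cos(a),.072*np.sin(a),.12],(255,255,0))
  a=np.pi/2+p[3]; d([.092*np.cos(a),.092*np.sin(a),.12],(0,255,255))
  u=[int(v*5) for v in proj(F[c],P(p,[0,0,.12]))]
  cv2.imwrite(f'pics/fit_{c}.png',im[u[1]-300:u[1]+280,u[0]-380:u[0]+380])
E
```

```text
[[484.41144194   0.         320.12077063]
 [  0.         484.41144194 205.60980674]
 [  0.           0.           1.        ]]
[ 0.50994277 -0.0379594  -0.28756456  2.57841595  0.13144528] 5.299479087682497
('scene', 'grip', (327, 152.8), 2) [0.6 1. ]
('scene', 'bar', (336.7, 191.7), 2) [-2.3 -0.5]
('scene', 'piv', (315.1, 184.6), 2) [-1.   2.6]
('scene', 'ring', (334.5, 177.2), 2) [ 1.  -1.4]
('top', 'bar', (311.9, 194.4), 2) [2.5 0.5]
('top', 'piv', (330.9, 212.6), 2) [2.9 0.7]
('top', 'grip', (303.9, 254.9), 2) [ 1.9 -2.1]
('top', 'ktop', (305.7, 252.9), 1) [-0.2 -0.2]
('top', 'barm', (315, 195), 1) [-0.6 -0.1]
('top', 'barend', (317.4, 186.2), 1) [-0.6  1.2]
('scene', 'ktop', (327.5, 149.3), 1) [ 0.1 -0.4]
('scene', 'barend', (334.2, 196.5), 1) [ 0.2 -0.1]
('top', 'hub', (302.1, 232.1), 1) [ 0.  -0.6]
('scene', 'hub', (335.8, 170.5), 1) [-0.2  0. ]
```

View pics/fit_top.png

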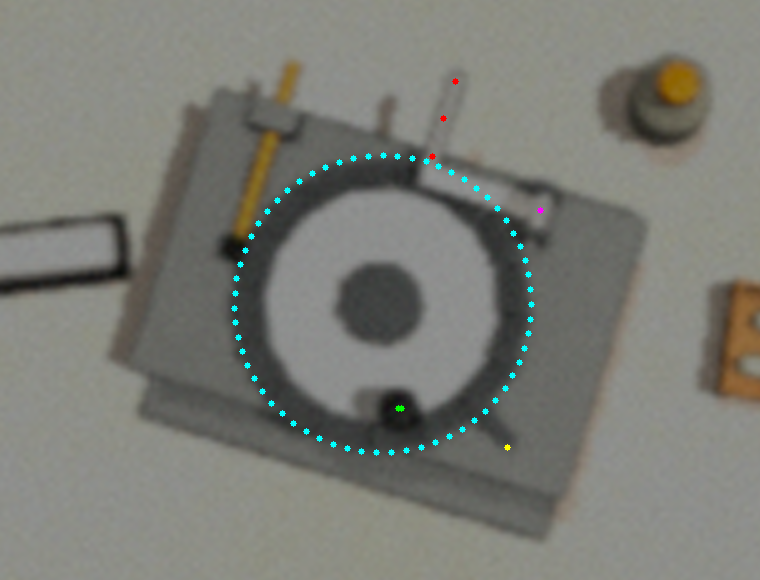

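View pics/fit_scene.png

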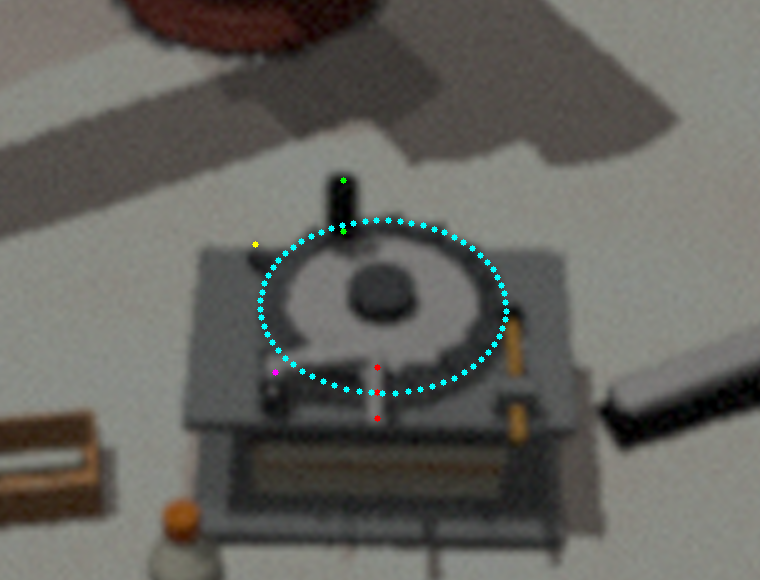

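Run:
```python
from fit import *
from scipy.spatial.transform import Rotation as Ro
p=np.load('pose.npy'); s=state()
for q in (0.05,.5,1,1.5,1.85): print(q,P(p,bar(q)).round(4),np.round(bar(q),4))
F=__import__('pickle').load(open('F.pkl','rb'))['top']
for uv in [(235,245)]:
  u=[int(v*5) for v in proj(F,P(p,[0,0,.12]))]
  px=((uv[0]+u[0]-380)/5-.5,(uv[1]+u[1]-300)/5-.5); X=atz(F,px,.115)-P(p,[0,0,.115]); c,sn=np.cos(p[2]),np.sin(p[2]); print('buf',X[0]*c+X[1]*sn,-X[0]*sn+X[1]*c)
R0=Ro.from_quat(np.roll(s['tool_rot'],-1)).as_matrix()
c,sn=np.cos(p[2]),np.sin(p[2]); Rt=np.array([[c,sn,0],[sn,-c,0],[0,0,-1]])
print('rot',np.degrees(Ro.from_matrix(R0.T@Rt).as_rotvec()))
T=P(p,bar(.08)); print('bar',T); T[2]=.25
print('slide mm',Rt.T@(T-s['tool_pos'])*1000)
```

```text
0.05 [ 0.5975 -0.0665  0.1404] [ 0.092  -0.0025  0.1404]
0.5 [ 0.5943 -0.0771  0.1641] [ 0.092  -0.0136  0.1641]
1 [ 0.5878 -0.0992  0.182 ] [ 0.092  -0.0366  0.182 ]
1.5 [ 0.5796 -0.1267  0.1866] [ 0.092  -0.0654  0.1866]
1.85 [ 0.574  -0.1457  0.1812] [ 0.092  -0.0851  0.1812]
buf 0.006258805941030156 0.07782492187330398
rot [-5.32575577e-04 -1.92773456e-04  3.84128906e+01]
bar [ 0.59733873 -0.06684598  0.14209112]
slide mm [ 203.44931482 -595.02974324  -18.69593839]
```

Emit:
jog_arm([
  {"slide": [0,0,-4],"rotation": [0,0,6.4]},
  {"slide": [0,0,-4],"rotation": [0,0,6.4]},
  {"slide": [0,0,-4],"rotation": [0,0,6.4]},
  {"slide": [0,0,-4],"rotation": [0,0,6.4]},
  {"slide": [0,0,-4],"rotation": [0,0,6.4]},
  {"slide": [0,0,0],"rotation": [0,0,6.4]},
], fingers=0.4)

```text
time: 1.5
tool_pos: [0.2336, -0.5802, 0.2525]
tool_rot: [0.001, 0.989, -0.146, 0.0]
contact_force: [-0.1, 0.5, -0.1]
gripper_width: 0.402
```

Emit:
jog_arm([
  {"slide": [10.2,-29.8,0]},
  {"slide": [10.2,-29.8,0]},
  {"slide": [10.2,-29.8,0]},
  {"slide": [10.2,-29.8,0]},
  {"slide": [10.2,-29.8,0]},
  {"slide": [10.2,-29.8,0]},
  {"slide": [10.2,-29.8,0]},
  {"slide": [10.2,-29.8,0]},
  {"slide": [10.2,-29.8,0]},
  {"slide": [10.2,-29.8,0]},
  {"slide": [10.2,-29.8,0]},
  {"slide": [10.2,-29.8,0]},
  {"slide": [10.2,-29.8,0]},
  {"slide": [10.2,-29.8,0]},
  {"slide": [10.2,-29.8,0]},
  {"slide": [10.2,-29.8,0]},
  {"slide": [10.2,-29.8,0]},
  {"slide": [10.2,-29.8,0]},
  {"slide": [0,0,0]},
  {"slide": [0,0,0]},
])

```text
invalid input
```

```bash
cat > see.py <<'E'
import sys
from fit import *
from scipy.spatial.transform import Rotation as Ro
n=sys.argv[1]; p=np.load('pose.npy')
s=state(); R=Ro.from_quat(np.roll(s['tool_rot'],-1)).as_matrix()
print('t',s['time'],'tcp',s['tool_pos'].round(4),'F',s['contact_force'].round(1),'w',round(s['gripper_width'],3),'yaw',np.arctan2(R[1,0],R[0,0]))
d=s['tool_pos']-P(p,[0,0,0]); c,sn=np.cos(p[2]),np.sin(p[2]); print('in press frame',np.round([d[0]*c+d[1]*sn,-d[0]*sn+d[1]*c,d[2]],4), 'F press',np.round([s['contact_force']@[c,sn,0],s['contact_force']@[-sn,c,0]],1))
ims=[]
for cam in ('top','scene'):
    if len(sys.argv)>2 and cam not in sys.argv[2:]: continue
    f=optics.grab_frame(cam); k=5; u=proj(f,P(p,[.02,0,.13])).astype(int)
    a=f['frame'][u[1]-55:u[1]+45,u[0]-40:u[0]+40]; cv2.imwrite(f'pics/full_{cam}_{n}.png',f['frame'])
    ims.append(cv2.convertScaleAbs(cv2.resize(a,None,fx=k,fy=k,interpolation=cv2.INTER_CUBIC),alpha=1.4))
cv2.imwrite(f'pics/{n}.png',np.hstack(ims))
E
python3 see.py s1
```

```text
t 1.5 tcp [ 0.2336 -0.5802  0.2525] F [-0.1  0.5 -0.1] w 0.402 yaw -0.29286594768338525
in press frame [-0.1112 -0.5983  0.2525] F press [-0.2  0.4]
```

View pics/s1.png

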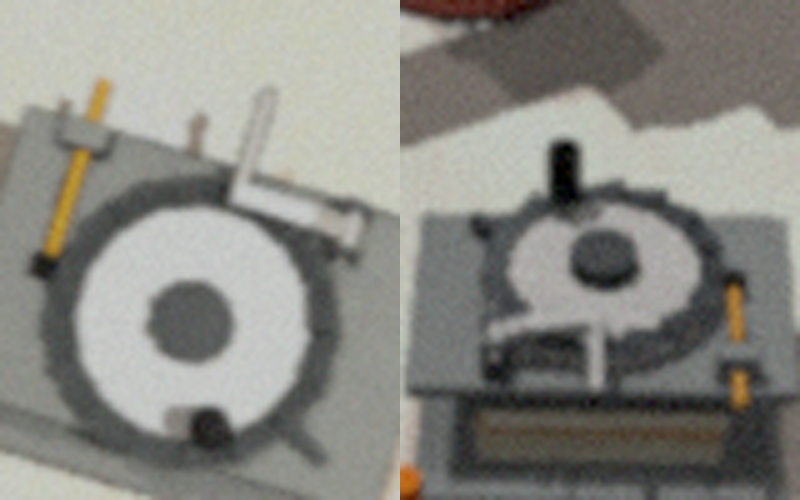

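The top view shows the pawl down, the bar free and the scene unchanged. The last move was refused, so I'll retry it with explicit rotations.

Emit:
jog_arm([
  {"slide": [10.2,-29.8,0],"rotation": [0,0,0]},
  {"slide": [10.2,-29.8,0],"rotation": [0,0,0]},
  {"slide": [10.2,-29.8,0],"rotation": [0,0,0]},
  {"slide": [10.2,-29.8,0],"rotation": [0,0,0]},
  {"slide": [10.2,-29.8,0],"rotation": [0,0,0]},
  {"slide": [10.2,-29.8,0],"rotation": [0,0,0]},
  {"slide": [10.2,-29.8,0],"rotation": [0,0,0]},
  {"slide": [10.2,-29.8,0],"rotation": [0,0,0]},
  {"slide": [10.2,-29.8,0],"rotation": [0,0,0]},
  {"slide": [10.2,-29.8,0],"rotation": [0,0,0]},
  {"slide": [10.2,-29.8,0],"rotation": [0,0,0]},
  {"slide": [10.2,-29.8,0],"rotation": [0,0,0]},
  {"slide": [10.2,-29.8,0],"rotation": [0,0,0]},
  {"slide": [10.2,-29.8,0],"rotation": [0,0,0]},
  {"slide": [10.2,-29.8,0],"rotation": [0,0,0]},
  {"slide": [10.2,-29.8,0],"rotation": [0,0,0]},
  {"slide": [10.2,-29.8,0],"rotation": [0,0,0]},
  {"slide": [10.2,-29.8,0],"rotation": [0,0,0]},
  {"slide": [0,0,0],"rotation": [0,0,0]},
  {"slide": [0,0,0],"rotation": [0,0,0]},
])

```text
time: 3.27
tool_pos: [0.5619, -0.1162, 0.2509]
tool_rot: [0.0, 0.99, -0.141, -0.0]
contact_force: [-0.7, -0.1, -0.4]
gripper_width: 0.399
```

```bash
python3 see.py s2
```

```text
t 3.2667 tcp [ 0.5619 -0.1162  0.2509] F [-0.7 -0.1 -0.4] w 0.399 yaw -0.28221309419943624
in press frame [ 0.072  -0.0603  0.2509] F press [-0.6 -0.3]
```

View pics/s2.png

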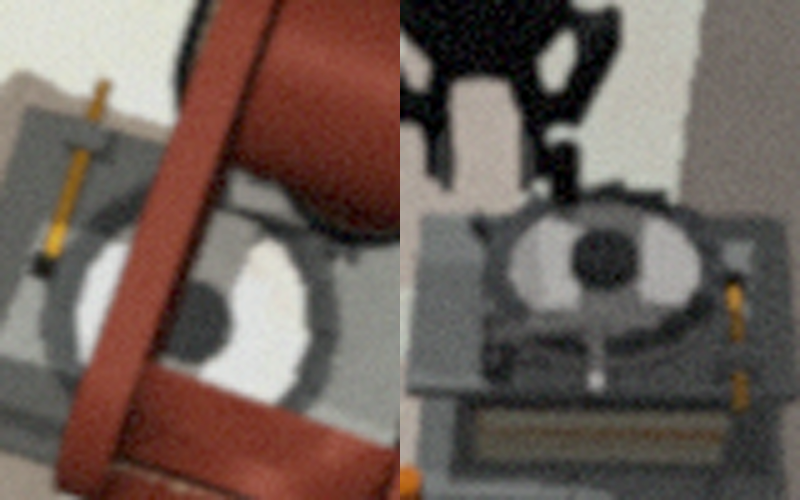

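Emit:
jog_arm([
  {"slide": [5,-14.5,10],"rotation": [0,0,0]},
  {"slide": [5,-14.5,10],"rotation": [0,0,0]},
  {"slide": [5,-14.5,15],"rotation": [0,0,0]},
  {"slide": [5,-14,15],"rotation": [0,0,0]},
  {"slide": [0,0,20],"rotation": [0,0,0]},
  {"slide": [0,0,20],"rotation": [0,0,0]},
  {"slide": [0,0,0],"rotation": [0,0,0]},
  {"slide": [0,0,0],"rotation": [0,0,0]},
])

```text
time: 4.03
tool_pos: [0.5957, -0.0688, 0.1601]
tool_rot: [-0.0, 0.99, -0.144, -0.002]
contact_force: [0.2, -0.5, 1.1]
gripper_width: 0.402
```

```bash
python3 see.py s3
```

```text
t 4.0333 tcp [ 0.5957 -0.0688  0.1601] F [ 0.2 -0.5  1.1] w 0.402 yaw -0.28842718848843313
in press frame [ 0.091  -0.0053  0.1601] F press [ 0.4 -0.5]
```

View pics/s3.png

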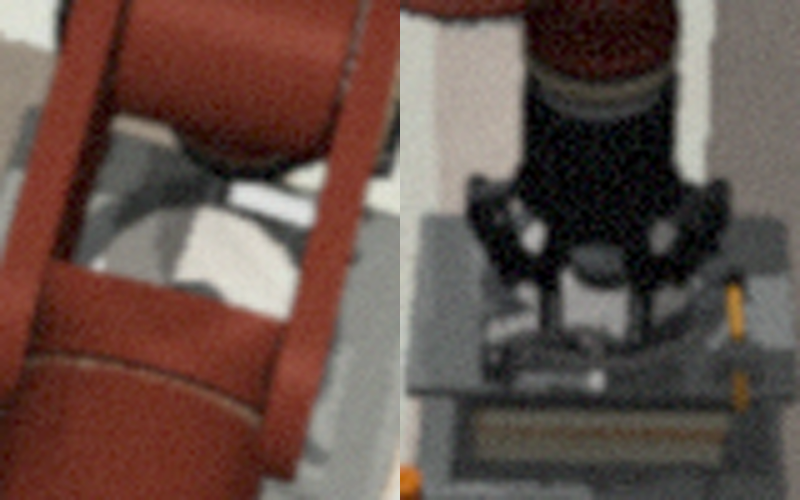

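The scene view shows the fingers at x = 550 and 640, straddling the bar end at (597,380), so they are aligned. Descending to close on it.

Emit:
jog_arm([
  {"slide": [0,-1,12],"rotation": [0,0,0]},
  {"slide": [0,-1,12],"rotation": [0,0,0]},
  {"slide": [0,0,9],"rotation": [0,0,0]},
  {"slide": [0,0,4],"rotation": [0,0,0]},
  {"slide": [0,0,0],"rotation": [0,0,0]},
  {"slide": [0,0,0],"rotation": [0,0,0]},
])

```text
time: 4.63
tool_pos: [0.5973, -0.0659, 0.1236]
tool_rot: [-0.0, 0.99, -0.143, -0.001]
contact_force: [1.2, 0.1, 0.1]
gripper_width: 0.399
```

Emit:
jog_arm([
  {"slide": [0,0,0],"rotation": [0,0,0]},
  {"slide": [0,0,0],"rotation": [0,0,0]},
  {"slide": [0,0,0],"rotation": [0,0,0]},
  {"slide": [0,0,0],"rotation": [0,0,0]},
  {"slide": [0,0,0],"rotation": [0,0,0]},
  {"slide": [0,0,0],"rotation": [0,0,0]},
], fingers=0.0)

```text
time: 5.13
tool_pos: [0.5976, -0.0676, 0.125]
tool_rot: [0.002, 0.99, -0.143, 0.0]
contact_force: [-1.4, -4.3, 1.0]
gripper_width: 0.079
```

```bash
python3 see.py s4 scene
```

```text
t 5.1333 tcp [ 0.5976 -0.0676  0.125 ] F [-1.4 -4.3  1. ] w 0.079 yaw -0.287516137889069
in press frame [ 0.0925 -0.0036  0.125 ] F press [-0.1 -4.5]
```

View pics/s4.png

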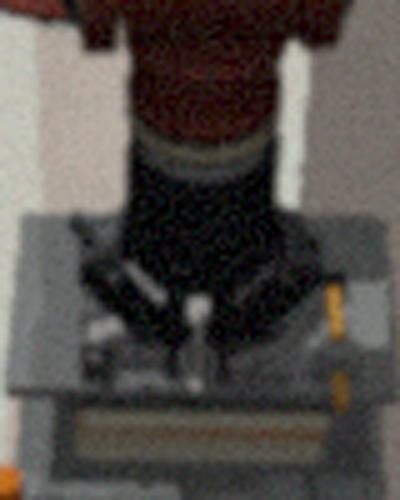

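```bash
python3 -c "
import numpy as np
f=np.linspace(.22,2.02,19);y=58.8*np.cos(f);z=58.8*np.sin(f)
print([(round(a,1),round(b,1)) for a,b in zip(-np.diff(y),-np.diff(z))])"
```

```text
[(np.float64(1.6), np.float64(-5.7)), (np.float64(2.1), np.float64(-5.5)), (np.float64(2.7), np.float64(-5.2)), (np.float64(3.2), np.float64(-4.9)), (np.float64(3.6), np.float64(-4.6)), (np.float64(4.1), np.float64(-4.2)), (np.float64(4.5), np.float64(-3.8)), (np.float64(4.8), np.float64(-3.3)), (np.float64(5.2), np.float64(-2.8)), (np.float64(5.4), np.float64(-2.3)), (np.float64(5.6), np.float64(-1.7)), (np.float64(5.8), np.float64(-1.2)), (np.float64(5.8), np.float64(-0.6)), (np.float64(5.9), np.float64(-0.0)), (np.float64(5.8), np.float64(0.6)), (np.float64(5.8), np.float64(1.2)), (np.float64(5.6), np.float64(1.7)), (np.float64(5.4), np.float64(2.3))]
```

Emit:
jog_arm([
  {"slide": [0,1.6,-5.7],"rotation": [0,0,0]},
  {"slide": [0,2.1,-5.5],"rotation": [0,0,0]},
  {"slide": [0,2.7,-5.2],"rotation": [0,0,0]},
  {"slide": [0,3.2,-4.9],"rotation": [0,0,0]},
  {"slide": [0,3.6,-4.6],"rotation": [0,0,0]},
  {"slide": [0,4.1,-4.2],"rotation": [0,0,0]},
  {"slide": [0,4.5,-3.8],"rotation": [0,0,0]},
  {"slide": [0,4.8,-3.3],"rotation": [0,0,0]},
  {"slide": [0,0,0],"rotation": [0,0,0]},
])

```text
time: 5.93
tool_pos: [0.5904, -0.0915, 0.1624]
tool_rot: [-0.001, 0.99, -0.143, 0.001]
contact_force: [3.3, 2.1, -3.3]
gripper_width: 0.076
```

```bash
python3 see.py s5 scene
```

```text
t 5.9333 tcp [ 0.5904 -0.0915  0.1624] F [ 3.3  2.1 -3.3] w 0.076 yaw -0.2879875202956369
in press frame [ 0.0923 -0.0285  0.1624] F press [2.6 3. ]
```

View pics/s5.png

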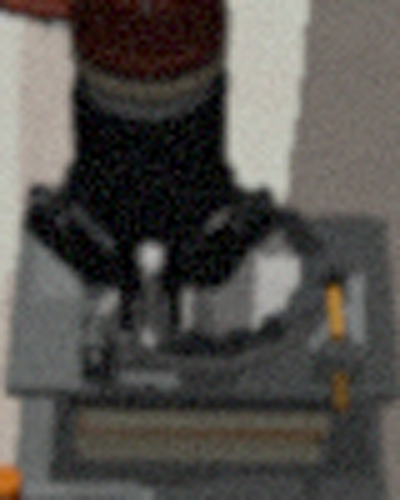

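The bar end at (150,255) has risen with the fingers and the pawl is lifting, with low forces. I'll carry on round the arc.

Emit:
jog_arm([
  {"slide": [0,5.2,-2.8],"rotation": [0,0,0]},
  {"slide": [0,5.4,-2.3],"rotation": [0,0,0]},
  {"slide": [0,5.6,-1.7],"rotation": [0,0,0]},
  {"slide": [0,5.8,-1.2],"rotation": [0,0,0]},
  {"slide": [0,5.8,-0.6],"rotation": [0,0,0]},
  {"slide": [0,5.9,0],"rotation": [0,0,0]},
  {"slide": [0,5.8,0.6],"rotation": [0,0,0]},
  {"slide": [0,5.8,1.2],"rotation": [0,0,0]},
  {"slide": [0,5.6,1.7],"rotation": [0,0,0]},
  {"slide": [0,5.4,2.3],"rotation": [0,0,0]},
  {"slide": [0,0,0],"rotation": [0,0,0]},
  {"slide": [0,0,0],"rotation": [0,0,0]},
])

```text
time: 6.98
tool_pos: [0.5742, -0.147, 0.1662]
tool_rot: [0.002, 0.99, -0.143, 0.0]
contact_force: [-1.5, -4.0, 5.6]
gripper_width: 0.074
```

```bash
python3 see.py s6 scene
```

```text
t 6.9833 tcp [ 0.5742 -0.147   0.1662] F [-1.5 -4.   5.6] w 0.074 yaw -0.28780649081405674
in press frame [ 0.0926 -0.0864  0.1662] F press [-0.3 -4.3]
```

View pics/s6.png

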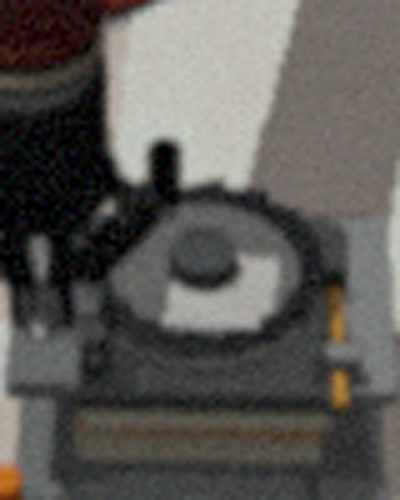

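By position the pawl is at about 1.87 rad. Releasing it now and retreating upwards.

Emit:
jog_arm([
  {"slide": [0,0,0],"rotation": [0,0,0]},
  {"slide": [0,0,0],"rotation": [0,0,0]},
  {"slide": [0,0,0],"rotation": [0,0,0]},
  {"slide": [0,0,0],"rotation": [0,0,0]},
  {"slide": [0,0,-10],"rotation": [0,0,0]},
  {"slide": [0,0,-20],"rotation": [0,0,0]},
  {"slide": [0,0,-20],"rotation": [0,0,0]},
  {"slide": [0,0,0],"rotation": [0,0,0]},
], fingers=0.3)

```text
time: 7.7
tool_pos: [0.5764, -0.1462, 0.22]
tool_rot: [0.001, 0.99, -0.143, 0.004]
contact_force: [-0.5, 0.3, 1.6]
gripper_width: 0.3
```

Emit:
jog_arm([
  {"slide": [-17,-7.8,0],"rotation": [0,0,0]},
  {"slide": [-17,-7.8,0],"rotation": [0,0,0]},
  {"slide": [-17,-7.8,0],"rotation": [0,0,0]},
  {"slide": [-17,-7.8,0],"rotation": [0,0,0]},
  {"slide": [-17,-7.8,0],"rotation": [0,0,0]},
  {"slide": [-17,-7.8,0],"rotation": [0,0,0]},
  {"slide": [-17,-7.8,0],"rotation": [0,0,0]},
  {"slide": [-19,-7.8,0],"rotation": [0,0,0]},
  {"slide": [0,0,0],"rotation": [0,0,0]},
  {"slide": [0,0,0],"rotation": [0,0,0]},
], fingers=0.55)

```text
time: 8.53
tool_pos: [0.4591, -0.0461, 0.2143]
tool_rot: [0.0, 0.99, -0.143, 0.0]
contact_force: [-0.4, -0.3, -0.2]
gripper_width: 0.547
```

```bash
python3 see.py s7
```

```text
t 8.5333 tcp [ 0.4591 -0.0461  0.2143] F [-0.4 -0.3 -0.2] w 0.547 yaw -0.2864113058882287
in press frame [-0.0464 -0.0222  0.2143] F press [-0.3 -0.4]
```

View pics/s7.png

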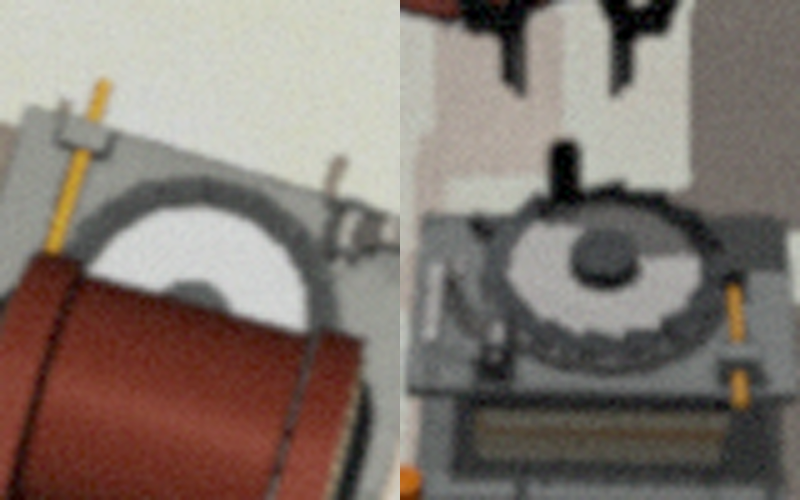

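The scene view shows the pawl swung over, with its bar upright at (430,300), and the fingers straddling the knob at (565,165). Descending on the knob.

Emit:
jog_arm([
  {"slide": [0,1,20],"rotation": [0,0,0]},
  {"slide": [0,1,20],"rotation": [0,0,0]},
  {"slide": [0,0,20],"rotation": [0,0,0]},
  {"slide": [0,0,13],"rotation": [0,0,0]},
  {"slide": [0,0,4],"rotation": [0,0,0]},
  {"slide": [0,0,0],"rotation": [0,0,0]},
  {"slide": [0,0,0],"rotation": [0,0,0]},
])

```text
time: 9.22
tool_pos: [0.4595, -0.0489, 0.1379]
tool_rot: [0.0, 0.99, -0.143, 0.0]
contact_force: [-0.7, -0.7, -0.8]
gripper_width: 0.551
```

```bash
python3 see.py s8 scene
```

```text
t 9.2167 tcp [ 0.4595 -0.0489  0.1379] F [-0.7 -0.7 -0.8] w 0.551 yaw -0.2877869556297407
in press frame [-0.0453 -0.0248  0.1379] F press [-0.4 -0.8]
```

View pics/s8.png

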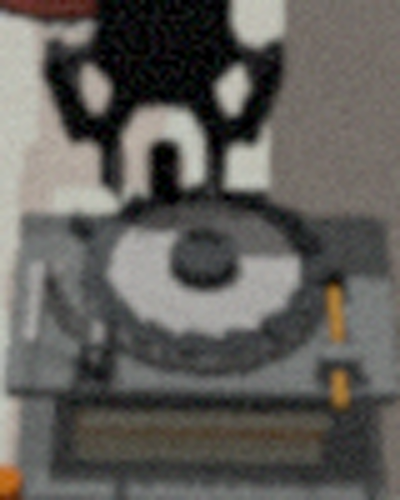

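Emit:
jog_arm([
  {"slide": [0,0,0],"rotation": [0,0,0]},
  {"slide": [0,0,0],"rotation": [0,0,0]},
  {"slide": [0,0,0],"rotation": [0,0,0]},
  {"slide": [0,0,0],"rotation": [0,0,0]},
  {"slide": [0,0,0],"rotation": [0,0,0]},
  {"slide": [0,0,0],"rotation": [0,0,0]},
  {"slide": [0,0,0],"rotation": [0,0,0]},
], fingers=0.0)

```text
time: 9.85
tool_pos: [0.4598, -0.0486, 0.1387]
tool_rot: [0.0, 0.99, -0.143, 0.001]
contact_force: [-0.1, 0.3, 5.9]
gripper_width: 0.217
```

```bash
python3 see.py s9 scene
python3 - <<'E'
import numpy as np
# arc, tool frame: x=press x, y=-press y
a=np.arange(1.047+2.578,0.9,-0.09); x=52*np.cos(a);y=52*np.sin(a)
for i in range(len(a)-1): print(round(a[i+1]-1.047,2),round(x[i+1]-x[i],1),round(-(y[i+1]-y[i]),1))
E
```

```text
t 9.85 tcp [ 0.4598 -0.0486  0.1387] F [-0.1  0.3  5.9] w 0.217 yaw -0.2873221755608863
in press frame [-0.0451 -0.0244  0.1387] F press [-0.2  0.2]
2.49 -2.0 -4.2
2.4 -1.6 -4.4
2.31 -1.2 -4.5
2.22 -0.8 -4.6
2.13 -0.4 -4.7
2.04 0.1 -4.7
1.95 0.5 -4.7
1.86 0.9 -4.6
1.77 1.3 -4.5
1.68 1.7 -4.4
1.59 2.1 -4.2
1.5 2.5 -4.0
1.41 2.8 -3.7
1.32 3.1 -3.5
1.23 3.4 -3.2
1.14 3.7 -2.9
1.05 3.9 -2.5
0.96 4.2 -2.2
0.87 4.3 -1.8
0.78 4.5 -1.4
0.69 4.6 -1.0
0.6 4.6 -0.6
0.51 4.7 -0.1
0.42 4.7 0.3
0.33 4.6 0.7
0.24 4.5 1.1
0.15 4.4 1.5
0.06 4.3 1.9
-0.03 4.1 2.3
-0.12 3.9 2.6
```

View pics/s9.png

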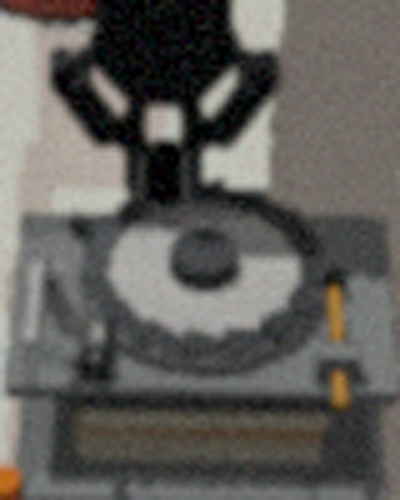

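Emit:
jog_arm([
  {"slide": [-2.0,-4.2,0],"rotation": [0,0,0]},
  {"slide": [-1.6,-4.4,0],"rotation": [0,0,0]},
  {"slide": [-1.2,-4.5,0],"rotation": [0,0,0]},
  {"slide": [-0.8,-4.6,0],"rotation": [0,0,0]},
  {"slide": [-0.4,-4.7,0],"rotation": [0,0,0]},
  {"slide": [0.1,-4.7,0],"rotation": [0,0,0]},
  {"slide": [0.5,-4.7,0],"rotation": [0,0,0]},
  {"slide": [0.9,-4.6,0],"rotation": [0,0,0]},
  {"slide": [1.3,-4.5,0],"rotation": [0,0,0]},
  {"slide": [1.7,-4.4,0],"rotation": [0,0,0]},
  {"slide": [2.1,-4.2,0],"rotation": [0,0,0]},
  {"slide": [0,0,0],"rotation": [0,0,0]},
])

```text
time: 10.9
tool_pos: [0.4749, -0.001, 0.1387]
tool_rot: [0.0, 0.99, -0.143, 0.002]
contact_force: [2.0, -1.0, 4.7]
gripper_width: 0.213
```

```bash
python3 see.py s10
```

```text
t 10.9 tcp [ 0.4749 -0.001   0.1387] F [ 2.  -1.   4.7] w 0.213 yaw -0.2869309007549084
in press frame [-0.0441  0.0255  0.1387] F press [ 2.2 -0.4]
```

View pics/s10.png

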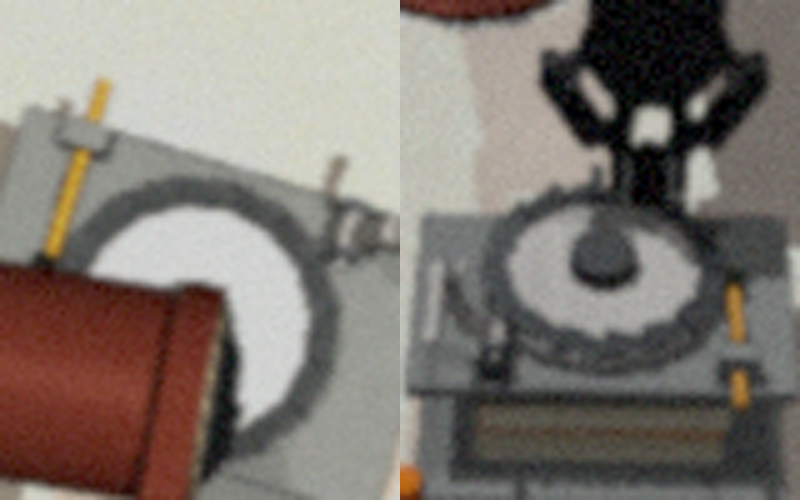

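The wheel turns freely with the arm, at w of about 1.57. Continuing to about 0.6.

Emit:
jog_arm([
  {"slide": [2.5,-4.0,0],"rotation": [0,0,0]},
  {"slide": [2.8,-3.7,0],"rotation": [0,0,0]},
  {"slide": [3.1,-3.5,0],"rotation": [0,0,0]},
  {"slide": [3.4,-3.2,0],"rotation": [0,0,0]},
  {"slide": [3.7,-2.9,0],"rotation": [0,0,0]},
  {"slide": [3.9,-2.5,0],"rotation": [0,0,0]},
  {"slide": [4.2,-2.2,0],"rotation": [0,0,0]},
  {"slide": [4.3,-1.8,0],"rotation": [0,0,0]},
  {"slide": [4.5,-1.4,0],"rotation": [0,0,0]},
  {"slide": [4.6,-1.0,0],"rotation": [0,0,0]},
  {"slide": [4.6,-0.6,0],"rotation": [0,0,0]},
  {"slide": [0,0,0],"rotation": [0,0,0]},
])

```text
time: 12.0
tool_pos: [0.5221, 0.0122, 0.1387]
tool_rot: [0.001, 0.99, -0.143, 0.001]
contact_force: [0.9, -2.0, 5.9]
gripper_width: 0.216
```

```bash
python3 see.py s11
```

```text
t 12.0 tcp [0.5221 0.0122 0.1387] F [ 0.9 -2.   5.9] w 0.216 yaw -0.28743073685464804
in press frame [-0.0026  0.0515  0.1387] F press [ 1.4 -1.7]
```

View pics/s11.png

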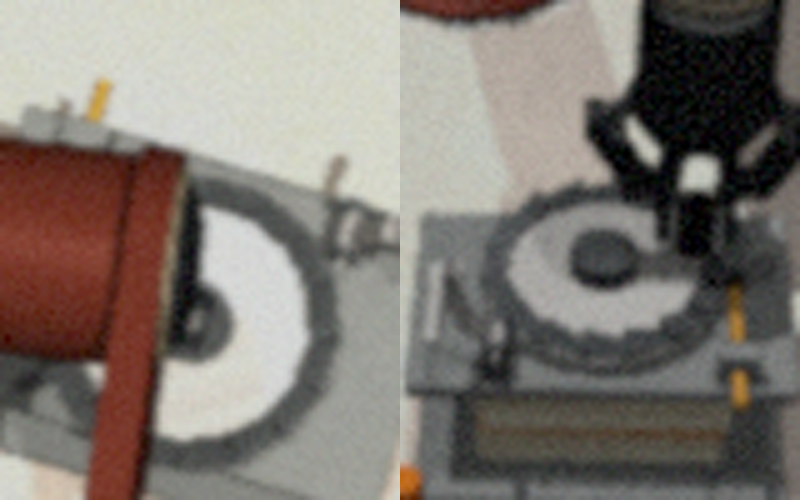

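Emit:
jog_arm([
  {"slide": [4.6,0,0],"rotation": [0,0,0]},
  {"slide": [4.6,0.4,0],"rotation": [0,0,0]},
  {"slide": [4.5,0.8,0],"rotation": [0,0,0]},
  {"slide": [2,0.5,0],"rotation": [0,0,0]},
  {"slide": [2,0.5,0],"rotation": [0,0,0]},
])

```text
time: 12.52
tool_pos: [0.5375, 0.0059, 0.1386]
tool_rot: [-0.0, 0.99, -0.143, -0.0]
contact_force: [-2.5, 0.2, 8.4]
gripper_width: 0.219
```

```bash
python3 see.py s12 scene; python3 -c "
import cv2;a=cv2.imread('pics/full_scene_s12.png')[150:210,330:410];cv2.imwrite('pics/s12z.png',cv2.convertScaleAbs(cv2.resize(a,None,fx=9,fy=9,interpolation=2),alpha=2))"
```

```text
t 12.5167 tcp [0.5375 0.0059 0.1386] F [-2.5  0.2  8.4] w 0.219 yaw -0.28726578140703884
in press frame [0.014  0.0499 0.1386] F press [-2.5 -0.5]
```

View pics/s12z.png

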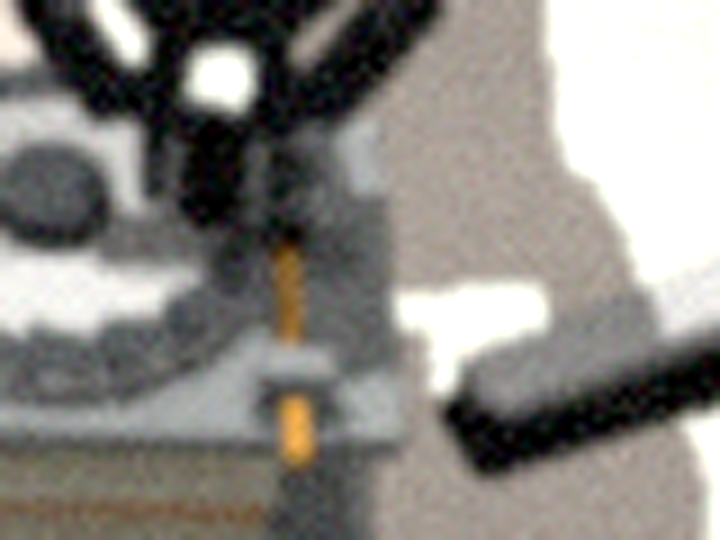

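w is about 0.25, and the −2.5 N is only bearing drag. Creeping on with force checks.

Emit:
jog_arm([
  {"slide": [1.4,0.4,0],"rotation": [0,0,0]},
  {"slide": [1.4,0.5,0],"rotation": [0,0,0]},
  {"slide": [1.4,0.5,0],"rotation": [0,0,0]},
])

```text
time: 12.82
tool_pos: [0.5411, 0.0036, 0.1386]
tool_rot: [-0.0, 0.99, -0.143, -0.0]
contact_force: [-3.2, 1.3, 8.3]
gripper_width: 0.217
```

Emit:
jog_arm([
  {"slide": [0.9,0.3,0],"rotation": [0,0,0]},
  {"slide": [0,0,0],"rotation": [0,0,0]},
])

```text
time: 12.98
tool_pos: [0.5421, 0.0029, 0.1386]
tool_rot: [-0.0, 0.99, -0.143, 0.0]
contact_force: [-2.6, 0.7, 7.3]
gripper_width: 0.215
```

```bash
cat > f.py <<'E'
from fit import *
p=np.load('pose.npy'); s=state(); d=s['tool_pos']-P(p,[0,0,0]); c,sn=np.cos(p[2]),np.sin(p[2])
x,y=d[0]*c+d[1]*sn,-d[0]*sn+d[1]*c; F=s['contact_force']; fx,fy=F[0]*c+F[1]*sn,-F[0]*sn+F[1]*c
a=np.arctan2(y,x); print('t',s['time'],'w',round(a-1.047,3),'r',round(np.hypot(x,y)*1e3,1),'Ftan',round(-(fx*np.sin(a)-fy*np.cos(a)),2),'Frad',round(fx*np.cos(a)+fy*np.sin(a),2),'tangent tool',round(np.sin(a),2),round(np.cos(a),2))
E
python3 f.py
```

```text
t 12.9833 w 0.145 r 52.0 Ftan 2.52 Frad -1.05 tangent tool 0.93 0.37
```

Emit:
jog_arm([
  {"slide": [0.9,0.4,0],"rotation": [0,0,0]},
  {"slide": [0.9,0.4,0],"rotation": [0,0,0]},
])

```text
time: 13.15
tool_pos: [0.5434, 0.0019, 0.1386]
tool_rot: [-0.0, 0.99, -0.143, 0.0]
contact_force: [-2.6, 0.6, 8.0]
gripper_width: 0.214
```

```bash
python3 f.py
```

```text
t 13.15 w 0.113 r 52.0 Ftan 2.39 Frad -1.19 tangent tool 0.92 0.4
```

Emit:
jog_arm([
  {"slide": [0.9,0.4,0],"rotation": [0,0,0]},
  {"slide": [0,0,0],"rotation": [0,0,0]},
])

```text
time: 13.32
tool_pos: [0.5443, 0.0011, 0.1386]
tool_rot: [-0.0, 0.99, -0.143, 0.0]
contact_force: [-2.6, 1.5, 8.3]
gripper_width: 0.219
```

```bash
python3 f.py
```

```text
t 13.3167 w 0.09 r 52.0 Ftan 2.97 Frad -0.62 tangent tool 0.91 0.42
```

Emit:
jog_arm([
  {"slide": [0.9,0.4,0],"rotation": [0,0,0]},
  {"slide": [0,0,0],"rotation": [0,0,0]},
])

```text
time: 13.48
tool_pos: [0.545, 0.0005, 0.1387]
tool_rot: [-0.0, 0.99, -0.143, 0.0]
contact_force: [-2.2, 0.9, 7.7]
gripper_width: 0.219
```

```bash
python3 f.py
```

```text
t 13.4833 w 0.072 r 52.1 Ftan 2.25 Frad -0.85 tangent tool 0.9 0.44
```

Emit:
jog_arm([
  {"slide": [0.5,0.2,0],"rotation": [0,0,0]},
  {"slide": [0,0,0],"rotation": [0,0,0]},
])

```text
time: 13.65
tool_pos: [0.5454, 0.0002, 0.1387]
tool_rot: [-0.0, 0.99, -0.143, 0.0]
contact_force: [-1.6, 0.5, 8.1]
gripper_width: 0.217
```

```bash
python3 f.py
```

```text
t 13.65 w 0.063 r 52.1 Ftan 1.48 Frad -0.7 tangent tool 0.9 0.44
```

Emit:
jog_arm([
  {"slide": [0.9,0.5,0],"rotation": [0,0,0]},
  {"slide": [0,0,0],"rotation": [0,0,0]},
])

```text
time: 13.82
tool_pos: [0.5461, -0.0005, 0.1386]
tool_rot: [-0.0, 0.99, -0.143, 0.0]
contact_force: [-2.3, 1.1, 8.6]
gripper_width: 0.22
```

```bash
python3 f.py
```

```text
t 13.8167 w 0.043 r 52.1 Ftan 2.43 Frad -0.84 tangent tool 0.89 0.46
```

Emit:
jog_arm([
  {"slide": [0.9,0.5,0],"rotation": [0,0,0]},
  {"slide": [0,0,0],"rotation": [0,0,0]},
])

```text
time: 13.98
tool_pos: [0.5469, -0.0012, 0.1387]
tool_rot: [-0.0, 0.99, -0.143, 0.0]
contact_force: [-2.1, 2.4, 7.9]
gripper_width: 0.218
```

```bash
python3 f.py
```

```text
t 13.9833 w 0.022 r 52.1 Ftan 3.16 Frad 0.21 tangent tool 0.88 0.48
```

Emit:
jog_arm([
  {"slide": [0.9,0.5,0],"rotation": [0,0,0]},
  {"slide": [0,0,0],"rotation": [0,0,0]},
])

```text
time: 14.15
tool_pos: [0.5477, -0.002, 0.1387]
tool_rot: [-0.0, 0.99, -0.143, 0.0]
contact_force: [-0.7, 1.4, 7.9]
gripper_width: 0.215
```

```bash
python3 f.py
```

```text
t 14.15 w 0.003 r 52.2 Ftan 1.49 Frad 0.47 tangent tool 0.87 0.5
```

Emit:
jog_arm([
  {"slide": [0.9,0.5,0],"rotation": [0,0,0]},
  {"slide": [0,0,0],"rotation": [0,0,0]},
])

```text
time: 14.32
tool_pos: [0.5484, -0.0027, 0.1387]
tool_rot: [-0.0, 0.99, -0.143, 0.0]
contact_force: [-1.9, 1.2, 8.3]
gripper_width: 0.218
```

```bash
python3 f.py
```

```text
t 14.3167 w -0.016 r 52.2 Ftan 2.14 Frad -0.57 tangent tool 0.86 0.51
```

Emit:
jog_arm([
  {"slide": [0.9,0.5,0],"rotation": [0,0,0]},
  {"slide": [0,0,0],"rotation": [0,0,0]},
])

```text
time: 14.48
tool_pos: [0.5488, -0.0032, 0.1386]
tool_rot: [-0.001, 0.99, -0.143, -0.0]
contact_force: [-2.7, 1.4, 8.3]
gripper_width: 0.22
```

```bash
python3 f.py
```

```text
t 14.4833 w -0.03 r 52.2 Ftan 2.84 Frad -1.05 tangent tool 0.85 0.53
```

Emit:
jog_arm([
  {"slide": [0.9,0.5,0],"rotation": [0,0,0]},
  {"slide": [0,0,0],"rotation": [0,0,0]},
])

```text
time: 14.65
tool_pos: [0.5492, -0.0036, 0.1386]
tool_rot: [-0.001, 0.99, -0.143, -0.001]
contact_force: [-5.1, 2.5, 9.6]
gripper_width: 0.214
```

```bash
python3 f.py
```

```text
t 14.65 w -0.04 r 52.2 Ftan 5.22 Frad -2.2 tangent tool 0.85 0.53
```

Contact is at w of about −0.025. The aim is a tangential force of about 12.5 N (7 N at the stop).

Emit:
jog_arm([
  {"slide": [0.9,0.5,0],"rotation": [0,0,0]},
  {"slide": [0,0,0],"rotation": [0,0,0]},
])

```text
time: 14.82
tool_pos: [0.5496, -0.004, 0.1386]
tool_rot: [-0.001, 0.99, -0.143, -0.001]
contact_force: [-6.3, 4.5, 11.5]
gripper_width: 0.218
```

```bash
python3 f.py
```

```text
t 14.8167 w -0.05 r 52.2 Ftan 7.57 Frad -1.86 tangent tool 0.84 0.54
```

Emit:
jog_arm([
  {"slide": [0.6,0.4,0],"rotation": [0,0,0]},
  {"slide": [0,0,0],"rotation": [0,0,0]},
])

```text
time: 14.98
tool_pos: [0.5497, -0.0042, 0.1386]
tool_rot: [-0.001, 0.99, -0.143, -0.002]
contact_force: [-6.8, 5.3, 11.6]
gripper_width: 0.218
```

```bash
python3 f.py
```

```text
t 14.9833 w -0.056 r 52.2 Ftan 8.43 Frad -1.74 tangent tool 0.84 0.55
```

Emit:
jog_arm([
  {"slide": [0.9,0.6,0],"rotation": [0,0,0]},
  {"slide": [0,0,0],"rotation": [0,0,0]},
])

```text
time: 15.15
tool_pos: [0.5502, -0.0047, 0.1386]
tool_rot: [-0.002, 0.99, -0.143, -0.002]
contact_force: [-8.1, 5.8, 11.6]
gripper_width: 0.22
```

```bash
python3 f.py
```

```text
t 15.15 w -0.068 r 52.2 Ftan 9.69 Frad -2.55 tangent tool 0.83 0.56
```

Emit:
jog_arm([
  {"slide": [0.6,0.4,0],"rotation": [0,0,0]},
  {"slide": [0,0,0],"rotation": [0,0,0]},
])

```text
time: 15.32
tool_pos: [0.5503, -0.0049, 0.1386]
tool_rot: [-0.002, 0.99, -0.143, -0.003]
contact_force: [-9.2, 7.8, 12.2]
gripper_width: 0.219
```

```bash
python3 f.py
```

```text
t 15.3167 w -0.073 r 52.2 Ftan 11.89 Frad -2.22 tangent tool 0.83 0.56
```

Emit:
jog_arm([
  {"slide": [0.3,0.2,0],"rotation": [0,0,0]},
  {"slide": [0,0,0],"rotation": [0,0,0]},
  {"slide": [0,0,0],"rotation": [0,0,0]},
  {"slide": [0,0,0],"rotation": [0,0,0]},
  {"slide": [0,0,0],"rotation": [0,0,0]},
  {"slide": [0,0,0],"rotation": [0,0,0]},
])

```text
time: 15.82
tool_pos: [0.5504, -0.005, 0.1386]
tool_rot: [-0.002, 0.99, -0.143, -0.003]
contact_force: [-9.8, 8.0, 13.8]
gripper_width: 0.217
```

```bash
python3 f.py; python3 see.py s13 scene; python3 f.py
```

```text
t 15.8167 w -0.075 r 52.2 Ftan 12.37 Frad -2.54 tangent tool 0.83 0.56
t 15.8167 tcp [ 0.5504 -0.005   0.1386] F [-9.8  8.  13.8] w 0.217 yaw -0.28659366453490276
in press frame [0.0294 0.0431 0.1386] F press [-11.6   4.9]
t 15.8667 w -0.075 r 52.2 Ftan 12.81 Frad -2.98 tangent tool 0.83 0.56
```

View pics/s13.png

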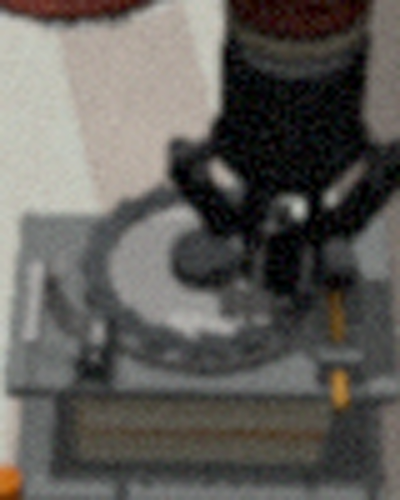

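The stop was held for over 0.5 s at an estimated 6–7 N. Easing off gently before letting go.

Emit:
jog_arm([
  {"slide": [-0.8,-0.6,0],"rotation": [0,0,0]},
  {"slide": [-0.8,-0.6,0],"rotation": [0,0,0]},
  {"slide": [-0.8,-0.6,0],"rotation": [0,0,0]},
  {"slide": [0,0,0],"rotation": [0,0,0]},
  {"slide": [0,0,0],"rotation": [0,0,0]},
])

```text
time: 16.28
tool_pos: [0.5496, -0.0041, 0.1386]
tool_rot: [-0.001, 0.99, -0.143, -0.001]
contact_force: [-5.4, 3.3, 10.4]
gripper_width: 0.217
```

```bash
python3 f.py
```

```text
t 16.2833 w -0.052 r 52.2 Ftan 5.98 Frad -1.96 tangent tool 0.84 0.54
```

Emit:
jog_arm([
  {"slide": [-0.8,-0.5,0],"rotation": [0,0,0]},
  {"slide": [-0.8,-0.5,0],"rotation": [0,0,0]},
  {"slide": [-0.4,-0.2,0],"rotation": [0,0,0]},
  {"slide": [0,0,0],"rotation": [0,0,0]},
  {"slide": [0,0,0],"rotation": [0,0,0]},
])

```text
time: 16.7
tool_pos: [0.5489, -0.0033, 0.1386]
tool_rot: [-0.0, 0.99, -0.143, 0.0]
contact_force: [-1.9, -0.3, 7.5]
gripper_width: 0.217
```

```bash
python3 f.py
```

```text
t 16.7 w -0.032 r 52.2 Ftan 1.07 Frad -1.6 tangent tool 0.85 0.53
```

Emit:
jog_arm([
  {"slide": [0,0,0],"rotation": [0,0,0]},
  {"slide": [0,0,0],"rotation": [0,0,0]},
  {"slide": [0,0,0],"rotation": [0,0,0]},
  {"slide": [0,0,0],"rotation": [0,0,0]},
  {"slide": [0,0,-10],"rotation": [0,0,0]},
  {"slide": [0,0,-20],"rotation": [0,0,0]},
  {"slide": [0,0,-25],"rotation": [0,0,0]},
  {"slide": [0,0,-25],"rotation": [0,0,0]},
  {"slide": [0,0,-15],"rotation": [0,0,0]},
  {"slide": [0,0,0],"rotation": [0,0,0]},
], fingers=0.4)

```text
time: 17.53
tool_pos: [0.551, -0.0039, 0.2379]
tool_rot: [-0.0, 0.99, -0.143, 0.004]
contact_force: [0.8, 0.5, 1.0]
gripper_width: 0.397
```

Emit:
jog_arm([
  {"slide": [8,16.6,0],"rotation": [0,0,0]},
  {"slide": [8,16.6,0],"rotation": [0,0,0]},
  {"slide": [8,16.6,0],"rotation": [0,0,0]},
  {"slide": [8,16.6,0],"rotation": [0,0,0]},
  {"slide": [8,16.6,0],"rotation": [0,0,0]},
  {"slide": [8,16.6,0],"rotation": [0,0,0]},
  {"slide": [8,16.6,0],"rotation": [0,0,0]},
  {"slide": [8,16.6,0],"rotation": [0,0,0]},
  {"slide": [0,0,0],"rotation": [0,0,0]},
  {"slide": [0,0,0],"rotation": [0,0,0]},
])

```text
time: 18.37
tool_pos: [0.5719, -0.1494, 0.231]
tool_rot: [-0.0, 0.99, -0.144, -0.001]
contact_force: [0.1, 0.5, 0.6]
gripper_width: 0.402
```

```bash
python3 see.py s14
```

```text
t 18.3667 tcp [ 0.5719 -0.1494  0.231 ] F [0.1 0.5 0.6] w 0.402 yaw -0.2889176725806983
in press frame [ 0.091  -0.0893  0.231 ] F press [-0.1  0.5]
```

View pics/s14.png

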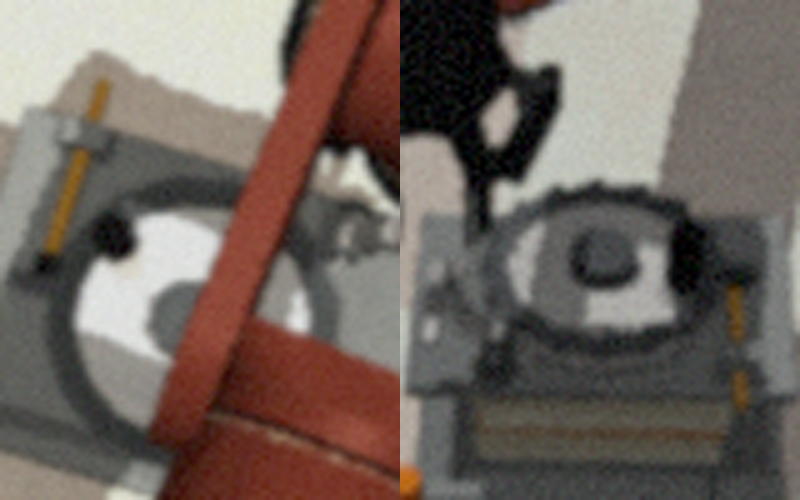

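Run:
```python
from fit import *
F=__import__('pickle').load(open('F.pkl','rb'))['scene'];p=np.load('pose.npy')
u=proj(F,P(p,[.02,0,.13])).astype(int)
for q in (1.8,1.95,2.1):
  for x in (.073,.111): print(q,x,(proj(F,P(p,bar(q,x)))-u+[40,55]+.5)*5+[400,0])
```

```text
1.8 0.073 [452.93668051 279.61262254]
1.8 0.111 [448.63547307 330.88096927]
1.95 0.073 [438.66952421 284.64547018]
1.95 0.111 [434.01193746 335.8780539 ]
2.1 0.073 [425.86498023 291.14348832]
2.1 0.111 [420.89540611 342.33474229]
```

The scene view shows the bar end at (430,330), which matches q of about 1.95. Descending and pinching it.

Emit:
jog_arm([
  {"slide": [0,0,20],"rotation": [0,0,0]},
  {"slide": [1,1,20],"rotation": [0,0,0]},
  {"slide": [0,0,15],"rotation": [0,0,0]},
  {"slide": [0,0,9],"rotation": [0,0,0]},
  {"slide": [0,0,5],"rotation": [0,0,0]},
  {"slide": [0,0,0],"rotation": [0,0,0]},
  {"slide": [0,0,0],"rotation": [0,0,0]},
])

```text
time: 19.05
tool_pos: [0.5734, -0.15, 0.1639]
tool_rot: [0.0, 0.99, -0.143, 0.0]
contact_force: [-0.1, 0.6, 0.2]
gripper_width: 0.399
```

Emit:
jog_arm([
  {"slide": [0,0,0],"rotation": [0,0,0]},
  {"slide": [0,0,0],"rotation": [0,0,0]},
  {"slide": [0,0,0],"rotation": [0,0,0]},
  {"slide": [0,0,0],"rotation": [0,0,0]},
  {"slide": [0,0,0],"rotation": [0,0,0]},
  {"slide": [0,0,0],"rotation": [0,0,0]},
], fingers=0.0)

```text
time: 19.55
tool_pos: [0.5738, -0.1509, 0.1646]
tool_rot: [0.001, 0.99, -0.143, 0.001]
contact_force: [0.3, -3.0, 4.4]
gripper_width: 0.075
```

```bash
python3 see.py s15 scene; python3 -c "
import numpy as np
f=np.linspace(2.112,.232,21);y=58.8*np.cos(f);z=58.8*np.sin(f)
print([(round(float(a),1),round(float(b),1)) for a,b in zip(-np.diff(y),-np.diff(z))])"
```

```text
t 19.55 tcp [ 0.5738 -0.1509  0.1646] F [ 0.3 -3.   4.4] w 0.075 yaw -0.2876073440130686
in press frame [ 0.0933 -0.0902  0.1646] F press [ 1.2 -2.8]
[(-4.9, -2.6), (-5.1, -2.2), (-5.3, -1.7), (-5.4, -1.2), (-5.5, -0.7), (-5.5, -0.1), (-5.5, 0.4), (-5.5, 0.9), (-5.3, 1.4), (-5.2, 1.9), (-5.0, 2.4), (-4.7, 2.8), (-4.5, 3.3), (-4.1, 3.7), (-3.8, 4.0), (-3.4, 4.4), (-2.9, 4.7), (-2.5, 4.9), (-2.0, 5.1), (-1.5, 5.3)]
```

View pics/s15.png

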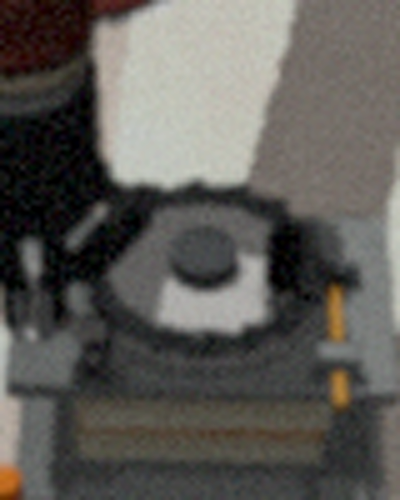

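Emit:
jog_arm([
  {"slide": [0,-4.9,-2.6],"rotation": [0,0,0]},
  {"slide": [0,-5.1,-2.2],"rotation": [0,0,0]},
  {"slide": [0,-5.3,-1.7],"rotation": [0,0,0]},
  {"slide": [0,-5.4,-1.2],"rotation": [0,0,0]},
  {"slide": [0,-5.5,-0.7],"rotation": [0,0,0]},
  {"slide": [0,-5.5,-0.1],"rotation": [0,0,0]},
  {"slide": [0,-5.5,0.4],"rotation": [0,0,0]},
  {"slide": [0,-5.5,0.9],"rotation": [0,0,0]},
  {"slide": [0,-5.3,1.4],"rotation": [0,0,0]},
  {"slide": [0,-5.2,1.9],"rotation": [0,0,0]},
  {"slide": [0,-5.0,2.4],"rotation": [0,0,0]},
  {"slide": [0,-4.7,2.8],"rotation": [0,0,0]},
  {"slide": [0,-4.5,3.3],"rotation": [0,0,0]},
  {"slide": [0,0,0],"rotation": [0,0,0]},
  {"slide": [0,0,0],"rotation": [0,0,0]},
])

```text
time: 20.85
tool_pos: [0.5934, -0.085, 0.1585]
tool_rot: [-0.001, 0.99, -0.143, 0.001]
contact_force: [6.0, -1.3, 1.3]
gripper_width: 0.074
```

```bash
python3 see.py s16 scene
```

```text
t 20.85 tcp [ 0.5934 -0.085   0.1585] F [ 6.  -1.3  1.3] w 0.074 yaw -0.28715496914336364
in press frame [ 0.0934 -0.0214  0.1585] F press [6.1 0.4]
```

View pics/s16.png

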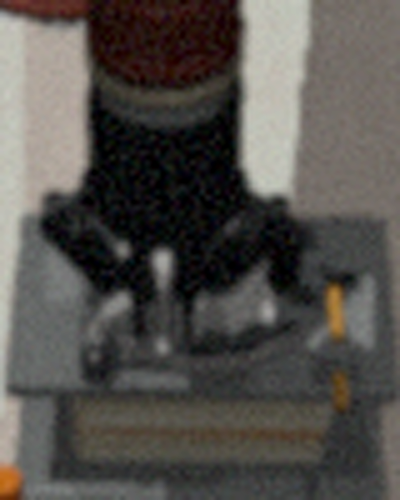

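The bar end at (160,260) is coming down as planned, at q of about 0.7. Continuing to about 0.35, then more slowly.

Emit:
jog_arm([
  {"slide": [0,-4.1,3.7],"rotation": [0,0,0]},
  {"slide": [0,-3.8,4.0],"rotation": [0,0,0]},
  {"slide": [0,-3.4,4.4],"rotation": [0,0,0]},
  {"slide": [0,-2.9,4.7],"rotation": [0,0,0]},
  {"slide": [0,0,0],"rotation": [0,0,0]},
  {"slide": [0,0,0],"rotation": [0,0,0]},
])

```text
time: 21.4
tool_pos: [0.5973, -0.0718, 0.1416]
tool_rot: [0.0, 0.99, -0.143, 0.001]
contact_force: [5.9, -3.1, 2.6]
gripper_width: 0.073
```

Emit:
jog_arm([
  {"slide": [0,-0.9,2.0],"rotation": [0,0,0]},
  {"slide": [0,0,0],"rotation": [0,0,0]},
])

```text
time: 21.57
tool_pos: [0.5975, -0.0711, 0.14]
tool_rot: [0.0, 0.99, -0.143, 0.001]
contact_force: [4.9, -3.1, 4.5]
gripper_width: 0.072
```

```bash
python3 see.py s17 scene
```

```text
t 21.5667 tcp [ 0.5975 -0.0711  0.14  ] F [ 4.9 -3.1  4.5] w 0.072 yaw -0.2872016301783696
in press frame [ 0.0934 -0.007   0.14  ] F press [ 5.5 -1.6]
```

Emit:
jog_arm([
  {"slide": [0,-0.8,2.0],"rotation": [0,0,0]},
  {"slide": [0,-0.8,2.0],"rotation": [0,0,0]},
  {"slide": [0,0,0],"rotation": [0,0,0]},
])

```text
time: 21.87
tool_pos: [0.598, -0.069, 0.1353]
tool_rot: [-0.001, 0.99, -0.143, 0.001]
contact_force: [6.5, -1.2, 1.8]
gripper_width: 0.075
```

Emit:
jog_arm([
  {"slide": [0,-0.5,1.5],"rotation": [0,0,0]},
  {"slide": [0,0,0],"rotation": [0,0,0]},
])

```text
time: 22.03
tool_pos: [0.5981, -0.0687, 0.1341]
tool_rot: [-0.0, 0.99, -0.143, 0.001]
contact_force: [6.4, -1.4, 2.1]
gripper_width: 0.073
```

Emit:
jog_arm([
  {"slide": [0,-0.4,1.5],"rotation": [0,0,0]},
  {"slide": [0,0,0],"rotation": [0,0,0]},
])

```text
time: 22.2
tool_pos: [0.5982, -0.0683, 0.1329]
tool_rot: [-0.0, 0.99, -0.143, 0.001]
contact_force: [5.3, -0.9, 3.3]
gripper_width: 0.076
```

Emit:
jog_arm([
  {"slide": [0,-0.4,1.3],"rotation": [0,0,0]},
  {"slide": [0,0,0],"rotation": [0,0,0]},
])

```text
time: 22.37
tool_pos: [0.5983, -0.0681, 0.1318]
tool_rot: [-0.0, 0.99, -0.143, 0.001]
contact_force: [4.9, -1.9, 3.6]
gripper_width: 0.075
```

Emit:
jog_arm([
  {"slide": [0,-0.4,1.3],"rotation": [0,0,0]},
  {"slide": [0,0,0],"rotation": [0,0,0]},
])

```text
time: 22.53
tool_pos: [0.5984, -0.0678, 0.1307]
tool_rot: [0.0, 0.99, -0.143, 0.001]
contact_force: [4.6, -2.3, 5.8]
gripper_width: 0.076
```

Emit:
jog_arm([
  {"slide": [0,-0.3,1.3],"rotation": [0,0,0]},
  {"slide": [0,0,0],"rotation": [0,0,0]},
])

```text
time: 22.7
tool_pos: [0.5982, -0.0671, 0.1279]
tool_rot: [-0.001, 0.99, -0.143, 0.001]
contact_force: [7.8, -1.8, -0.9]
gripper_width: 0.076
```

Emit:
jog_arm([
  {"slide": [0,-0.2,1.0],"rotation": [0,0,0]},
  {"slide": [0,0,0],"rotation": [0,0,0]},
])

```text
time: 22.87
tool_pos: [0.5983, -0.0669, 0.1269]
tool_rot: [-0.001, 0.99, -0.143, 0.001]
contact_force: [7.9, -2.5, -0.8]
gripper_width: 0.076
```

```bash
python3 see.py s18
```

```text
t 22.8667 tcp [ 0.5983 -0.0669  0.1269] F [ 7.9 -2.5 -0.8] w 0.076 yaw -0.2877322687371861
in press frame [ 0.0929 -0.0027  0.1269] F press [ 8.3 -0.1]
```

View pics/s18.png

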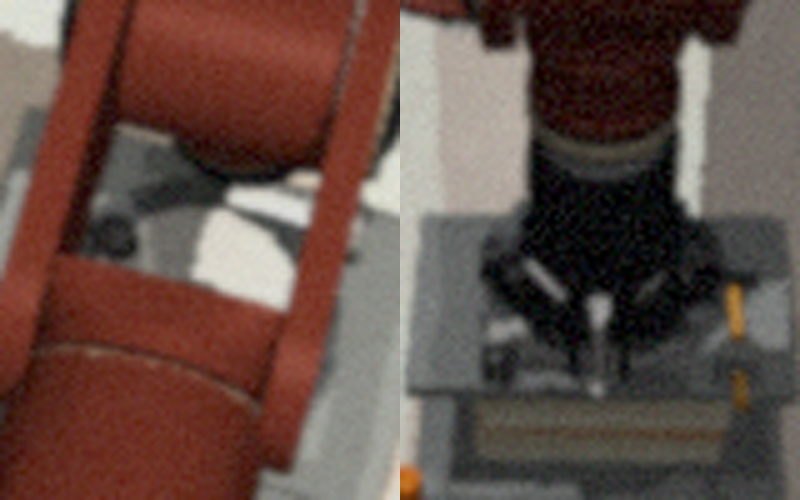

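The scene view shows the bar end at (597,388), near its original resting height. The force shows it is still hanging in the grip, so I'll lower it a little more.

Emit:
jog_arm([
  {"slide": [0,-0.2,1.0],"rotation": [0,0,0]},
  {"slide": [0,0,0],"rotation": [0,0,0]},
])

```text
time: 23.13
tool_pos: [0.5983, -0.0668, 0.126]
tool_rot: [-0.001, 0.99, -0.143, 0.001]
contact_force: [7.7, -1.6, -0.3]
gripper_width: 0.07
```

Emit:
jog_arm([
  {"slide": [0,-0.1,1.0],"rotation": [0,0,0]},
  {"slide": [0,0,0],"rotation": [0,0,0]},
])

```text
time: 23.3
tool_pos: [0.5984, -0.0668, 0.1258]
tool_rot: [-0.0, 0.99, -0.143, 0.001]
contact_force: [6.0, -1.1, 3.0]
gripper_width: 0.073
```

The step was resisted, with Fz up by 3 N, so the pawl is on the teeth. Opening and retreating.

Emit:
jog_arm([
  {"slide": [0,0,0],"rotation": [0,0,0]},
  {"slide": [0,0,0],"rotation": [0,0,0]},
  {"slide": [0,0,0],"rotation": [0,0,0]},
  {"slide": [0,0,0],"rotation": [0,0,0]},
  {"slide": [0,0,-10],"rotation": [0,0,0]},
  {"slide": [0,0,-20],"rotation": [0,0,0]},
  {"slide": [0,0,-25],"rotation": [0,0,0]},
  {"slide": [0,0,-25],"rotation": [0,0,0]},
  {"slide": [0,0,-30],"rotation": [0,0,0]},
  {"slide": [0,0,0],"rotation": [0,0,0]},
], fingers=0.4)

```text
time: 24.13
tool_pos: [0.6006, -0.0679, 0.2446]
tool_rot: [0.0, 0.99, -0.143, 0.006]
contact_force: [0.6, -1.0, 0.7]
gripper_width: 0.402
```

Emit:
jog_arm([
  {"slide": [-10,29,0],"rotation": [0,0,0]},
  {"slide": [-10,29,0],"rotation": [0,0,0]},
  {"slide": [-10,29,0],"rotation": [0,0,0]},
  {"slide": [-10,29,0],"rotation": [0,0,0]},
  {"slide": [-10,29,0],"rotation": [0,0,0]},
  {"slide": [-10,29,0],"rotation": [0,0,0]},
  {"slide": [-10,29,0],"rotation": [0,0,0]},
  {"slide": [-10,29,0],"rotation": [0,0,0]},
  {"slide": [-10,29,0],"rotation": [0,0,0]},
  {"slide": [-10,29,0],"rotation": [0,0,0]},
  {"slide": [0,0,0],"rotation": [0,0,0]},
  {"slide": [0,0,0],"rotation": [0,0,0]},
  {"slide": [0,0,0],"rotation": [0,0,0]},
  {"slide": [0,0,0],"rotation": [0,0,0]},
])

```text
time: 25.3
tool_pos: [0.42, -0.3162, 0.2361]
tool_rot: [-0.0, 0.99, -0.143, 0.0]
contact_force: [0.1, 0.1, 0.5]
gripper_width: 0.399
```

```bash
python3 see.py s19
```

```text
t 25.3 tcp [ 0.42   -0.3162  0.2361] F [0.1 0.1 0.5] w 0.399 yaw -0.2862767615769918
in press frame [-0.0073 -0.2923  0.2361] F press [0.  0.1]
```

View pics/s19.png

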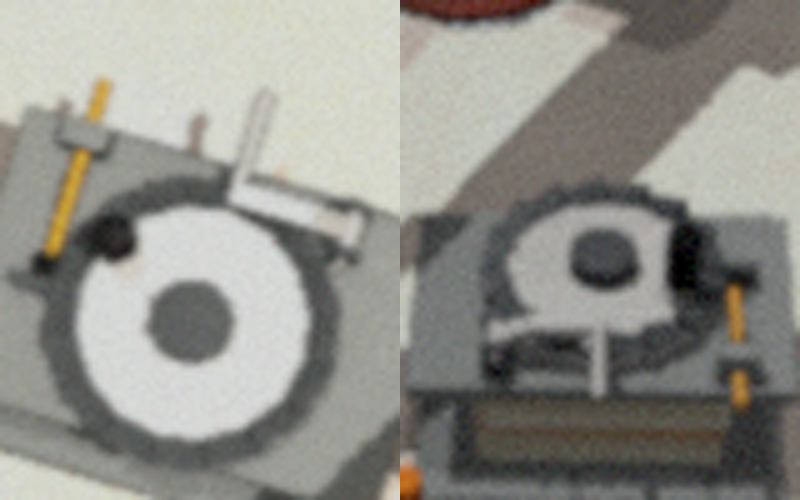

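View pics/full_top_s19.png

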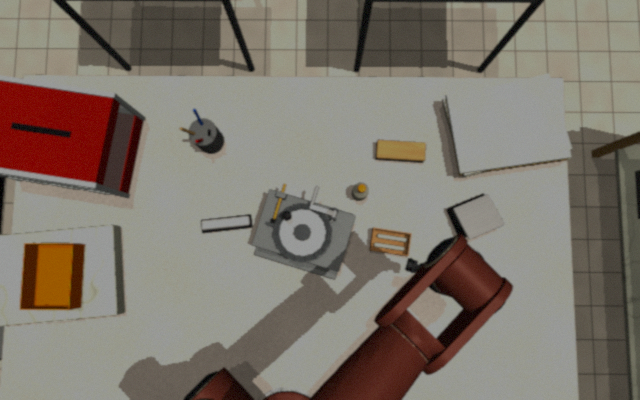

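The top view shows the lug at (30,275) against the buffer, the pawl lying on the teeth, and the desk objects that show where they were. The mug is hidden under the arm. Handing in.

```bash
python3 -c "
from h import *
print(manip.job_done(), state()['contact_force'])"
```

```text
the job is handed in; nothing more can be done
the job is handed in; nothing more can be done
```

The press is released, and I handed the job in at about 25 s of the 72 s allowed. It reports no verdict, so the results below are my own checks.

- **Pawl opened:** I swung it over to about 1.87 rad. It fell to its limit, and the images later matched about 1.95 rad.
- **Wheel wound back:** It first met the stop at about -0.025 rad. I pressed on to -0.075 rad and held for over 0.5 s. From the wrist force I estimate 6–7 N on the stop, and from the wheel's travel about 6 N. I then eased off before letting go, with the wheel at about -0.03 rad.
- **Pawl back down:** I lowered it slowly until the teeth resisted, at about 0.04 rad.

**Last pictures:** The pawl lies on the teeth and the lug is against the buffer. The gripper is clear with near-zero force, and the loose things that show in the picture are where they were. The mug was hidden under the arm in the last top picture, so I did not check it directly.

**Disagreements:**
- One move call was refused for its format and repeated.
- The two stop-force estimates differ by about 1 N, both inside the 4.5–9 N limits.
- While I lowered the pawl, one step sank 2.8 mm instead of 1.3 mm and the force briefly dropped. I took this as the grip slipping, and it caused no visible harm.

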